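# Close the bottle case, catching its falling lid on a finger

### The arm

A 7-joint arm with a two-finger parallel gripper is mounted at the origin on the work surface. World frame = base frame: x ahead of the robot, y to its left, z up, the work surface at z = 0. Lengths are in m, angles in rad, forces in N, time in s.
With the tool pointing down it reaches from about 0.425 to 0.875 m from the base axis. Payload 4.7 kg.
Tool frame: the origin (TCP) lies midway between the tips of the shut fingers; the grasp point (between the pads) lies 19 mm behind it (ctrl.grip_point_offset is the distance from the TCP to the grasp point, in m); z points along the fingers, y is the line along which they close (so a half turn about z gives the same grasp; the last joint's range is limited). The gripper opens to 87 mm and grips with 3 to 60 N. Pads are 19 mm wide; open, the fingers measure 117 mm over their backs; the gripper's body (75 mm by 190 mm) begins 51 mm behind the grasp point.
Start: joints at [1.157, 0.321, -0.07, 1.45, 0.023, 1.371, -0.057], TCP at [0.27, -0.591, 0.223] pointing down, gripper open.
Joint ranges: [-2.86, 2.86], [-0.3, 2.09], [-1.38, 1.24], [0.06, 2.45], [-1.56, 4.7], [0.09, 2.05], [-2.69, 2.69]. Speed limits (rad/s): [2.57, 2.57, 3.14, 3.14, 3.14, 3.14, 3.14].

### API

Orientations are given as a rotation vector (axis times angle).
In Python, from bench import ctrl gives the robot as it stands. The module is installed in compiled form; this text tells all that it offers.
- The arm moves only by the shell command python3 -m handwheel 'ROWS' [OPENING] [FORCE]. ROWS is JSON, a list of rows, each an object of numbers: "x", "y", "z": the shift along the tool's x, y, z in m; "wx", "wy", "wz": the turn, a rotation vector about the tool's x, y, z in degrees. A call has 1 to 10 rows; each row is the pose to reach, as a shift and turn from the pose commanded when the call began, along the tool's axes at that moment; what a row does not reach only later rows make up. A row lasts 1/12 s, in which the tool goes at most 41.7 mm and 7.16 degrees, less where a joint would pass 70% of its speed; a pose out of reach is approached as far as the arm can. A call with a gripper value outside its range is refused whole. OPENING is the finger opening in m, from 0 to 0.087, set as the call begins (- or left out, the last holds). The fingers move at their own pace and stop on an object; FORCE is the grip in N (left out, the last holds). Time passes only in rows, so rows that repeat a pose let the fingers close. It gives the time, the measured TCP pose, the force, the opening and the grip force at its end, in the units of the state.
- ctrl.get_state(): the state, without advancing time (a new reading comes with each control period).
- ctrl.get_image(name): name is "scene" or "top" or "wrist"; returns a dict with "image" (480x640x3 uint8, red, green, blue), "K" (3x3 intrinsics, pixels), "world_to_cam" (4x4, takes a point from world to camera coordinates); the wrist camera has in their place "hand_eye" (4x4, takes a point from camera to tool coordinates, whose origin is the TCP and whose axes are the flange's). Camera axes: x right, y down, z forward; pixel columns grow to the right and rows downward; lengths in m; the calibration is good to about 2 mm. A picture is of the moment at which its call begins: read the wrist's pose just before it. There is no depth.
- ctrl.close_job(): hands the job in; it is judged then, once.
The state is a dict: "time": time; "joint_positions": joint angles; "qd": joint speeds; "joint_torque": joint torques, N m; "position": TCP position; "tool_rot": TCP orientation; "ft_force": force on the tool from outside, world axes, zero at the start; "torque": the same for the moment, N m; "grip_width": opening from 0.0 (shut) to 1.0 (fully open); "grip_force": force on a finger pad.
Only numpy, scipy, OpenCV 4.12 (cv2) and the standard library are available. Lean on these libraries where they do the work, as an engineer would, in place of code of your own. Each camera call takes 0.05 s, during which the arm holds its last target. There are 200 camera calls.

### The job

The lid of the plywood bottle case stands open, leaning back. Using only the fingers, tip it forward from behind, catch it from below on a finger as it falls, and lower it gently until it is fully shut, without letting it bang down over the glass; then take the hand away. Do not pinch the lid or its pull, lift nothing, and leave the bottles and the other things where they stand.

Things in the scene. Friction and masses are not known exactly. Their poses are not given: they have to be found in the camera images.
- lid (a joint): Lid angle, rad: 0 shut flat, 1.571 straight up, 1.75 leaning back on its stop; starts at 1.6 to 1.75. The worn hinge has slight friction and drag: the lid (about 0.45 kg) stays where left between about 1.38 and 1.6 and leans onto the stop above that; drawn forward past 1.27 it falls shut by itself, slowly at first, up to about 1.3 rad/s, 1.5 to 3 s in all. It weighs 2 N at the level pull.
- case: Open-topped plywood bottle case, fixed on the table: 150 mm deep (x), 230 mm wide (y), 100 mm high, walls 8 mm, with a card divider insert and a few small bottles inside, all below the rim. Origin: centre of its underside on the table; z up; the front is its -x side, turned to the robot's right (world -y), up to 35 degrees towards or 12 away from the robot; the lid is hinged along the top of its back (+x) side.
- case_hinge (a point): Middle of the lid's hinge line, at the top edge of the back wall of the case, 100 mm above the table, 75 mm behind the case origin. Axes as the case's; the hinge runs along y.
- lid_pull (a point): Swings with the lid: middle of the lower front edge of the pull, 180 mm from the hinge along the lid and 3 mm above the plane of its underside. The aluminium pull is a flat bar 6 mm thick, 120 mm wide, centred on the lid's front edge and sticking out 30 mm beyond it. Shut, it overhangs the front wall, 103 mm above the table, nothing under it.
- lid_top (a point): Swings with the lid: centre of the lid's outer face, 75 mm from the hinge, 12 mm above the underside. Its -x axis points from the hinge to the pull, z out of the outer face, which is the back of the lid while it stands open. Lid: 150 mm from hinge to front edge (the top edge while open), 230 mm wide, 12 mm thick; two 6 mm battens cross the outer face 85 mm either side of the middle. Outer parts: lid_c0 to lid_c3.
- lid_under (a point): Swings with the lid: centre of the lid's underside, the face on which it is caught; it looks to the robot's right while the lid stands open. 75 mm from the hinge, axes as lid_top; the hinge lies in the plane of this face. Under parts: lid_c4 (panel) and lid_c5 (lower half of the pull).
- bottle_a: Loose amber glass bottle with black cap, 54 mm across, 123 mm tall, standing behind the hinge side of the case. Origin: centre of its underside. A bystander.
- bottle_b: Loose amber glass bottle with black cap, 54 mm across, 123 mm tall, standing beside the case, farther from the robot. Origin: centre of its underside. A bystander.
- bottle_c: Loose amber glass bottle with black cap, 54 mm across, 123 mm tall, standing behind the hinge side of the case. Origin: centre of its underside. A bystander.
- jar: Closed clear glass jar with steel cap, 84 mm across, 140 mm tall. Origin: centre of its underside. A bystander.
- infusion: Large amber jar with white cap, 134 mm across, 219 mm tall. Origin: centre of its underside. A bystander.
- jug: Glass measuring jug, 104 mm across, 110 mm tall, handle to its +y. Origin: centre of its underside. A bystander.
- ladle: Steel spoon with black handle, 240 mm long, lying flat along its x. Origin: underside, about the middle. A bystander.
- cased0: Small loose amber bottle, 36 mm across, 82 mm tall, standing in a cell of the case, its cap 6 mm below the rim. Origin: centre of its underside. A bystander.
- cased1: Small loose amber bottle, 36 mm across, 82 mm tall, standing in a cell of the case, its cap 6 mm below the rim. Origin: centre of its underside. A bystander.
- cased2: Small loose amber bottle, 36 mm across, 82 mm tall, standing in a cell of the case, its cap 6 mm below the rim. Origin: centre of its underside. A bystander.
- cased3: Small loose amber bottle, 36 mm across, 82 mm tall, standing in a cell of the case, its cap 6 mm below the rim. Origin: centre of its underside. A bystander.
- cased4: Small loose amber bottle, 36 mm across, 82 mm tall, standing in a cell of the case, its cap 6 mm below the rim. Origin: centre of its underside. A bystander.

How it is judged:
On the way, in this order (a step that is already met when the one before it is completed fails the run):
1. the lid is tipped forward past upright (value of joint lid below 1.35 rad).
2. the lid rests with its underside on a finger while still well open (value of joint lid between 0.2 and 1.15 rad and (contact force between the fingers and lid_c4 above 0.4 N or contact force between the fingers and lid_c5 above 0.4 N)), for 0.2 s.
At the end, for the whole second after the job is handed in: the lid is fully shut (within 0.02 rad) and at rest, the bottles and vessels still upright and within 20 mm of where they stood (value of joint lid below 0.02 rad and velocity of joint lid between -0.05 and 0.05 rad/s and angle between each of bottle_a, bottle_b, bottle_c, jar, infusion, jug, ladle, cased0, cased1, cased2, cased3, cased4's own z axis and vertical below 0.15 rad and distance of each of bottle_a, bottle_b, bottle_c, jar, infusion, jug, ladle, cased0, cased1, cased2, cased3, cased4 from where it was at the start of the episode below 0.02 m); the robot touches nothing.
It fails at once if the lid banged down: it was still falling faster than 0.8 rad/s when between 0.2 and 0.02 rad from shut (value of joint lid between 0.02 and 0.2 rad and velocity of joint lid below -0.8 rad/s).
It fails at once if the lid or its pull was pinched: pressed on both faces at once ((contact force between the fingers and lid_c0 above 4 N or contact force between the fingers and lid_c1 above 4 N or contact force between the fingers and lid_c2 above 4 N or contact force between the fingers and lid_c3 above 4 N) and (contact force between the fingers and lid_c4 above 4 N or contact force between the fingers and lid_c5 above 4 N)).
It fails at once if the lid was handled with more than the fingers (contact force between the arm and lid above 3 N).
It fails at once if a bystander was moved more than 20 mm (distance of any of bottle_a, bottle_b, bottle_c, jar, infusion, jug, ladle from where it was at the start of the episode above 0.02 m).
It fails at once if a bottle in the case was lifted or pulled about (distance of any of cased0, cased1, cased2, cased3, cased4 from where it was at the start of the episode above 0.015 m).
It also fails if it takes over 46 s, if anything falls off the work surface, if the arm or the gripper's body presses on something with over 40 N, if the wrist force passes 120 N, or if a joint passes its speed limit or range.

## Working session

There is one attempt and no reset: what is moved stays moved. The work goes in short steps, Python scripts to look and compute and a shell command to move; the robot and the scene stay as the last step left them, time stands still between calls to the robot, and variables do not carry over. Pictures are saved under pics/ and viewed, at most 10 in all, crops included, and the job is handed in when it is done.

```bash
mkdir -p pics; python3 - <<'E'
from bench import ctrl
import cv2,numpy as np
s=ctrl.get_state();print({k:np.round(v,3).tolist() for k,v in s.items()})
for n in("scene","top"):
    d=ctrl.get_image(n);cv2.imwrite(f"pics/{n}0.png",d["image"][:,:,::-1]);np.savez(f"{n}.npz",K=d["K"],T=d["world_to_cam"]);print(n,np.round(d["K"],1).tolist(),np.round(d["world_to_cam"],3).tolist())
d=ctrl.get_image("wrist");print(np.round(d["hand_eye"],3).tolist())
E
```

```text
{'time': 0.0, 'joint_positions': [1.157, 0.322, -0.07, 1.452, 0.023, 1.371, -0.057], 'qd': [0.0, 0.0, -0.0, -0.0, -0.0, -0.0, -0.001], 'joint_torque': [-0.0, -49.129, -0.404, -31.253, -0.064, 0.044, 0.0], 'position': [0.269, -0.591, 0.221], 'tool_rot': [-3.068, -0.666, 0.001], 'ft_force': [-0.931, 0.464, 0.108], 'torque': [0.01, 0.017, 0.026], 'grip_force': 0.0, 'grip_width': 0.997}
scene [[461.5, 0.0, 319.2], [0.0, 461.5, 246.2], [0.0, 0.0, 1.0]] [[0.076, 0.997, -0.018, -0.002], [0.806, -0.072, -0.588, -0.403], [-0.587, 0.03, -0.809, 1.503], [0.0, 0.0, 0.0, 1.0]]
top [[473.7, 0.0, 314.4], [0.0, 473.7, 250.0], [0.0, 0.0, 1.0]] [[-0.113, -0.994, -0.0, 0.033], [-0.973, 0.111, -0.203, 0.579], [0.201, -0.023, -0.979, 1.151], [0.0, 0.0, 0.0, 1.0]]
[[0.0, -0.962, -0.273, 0.074], [1.0, 0.0, 0.0, -0.001], [-0.0, -0.273, 0.962, -0.161], [0.0, 0.0, 0.0, 1.0]]
```

View pics/scene0.png

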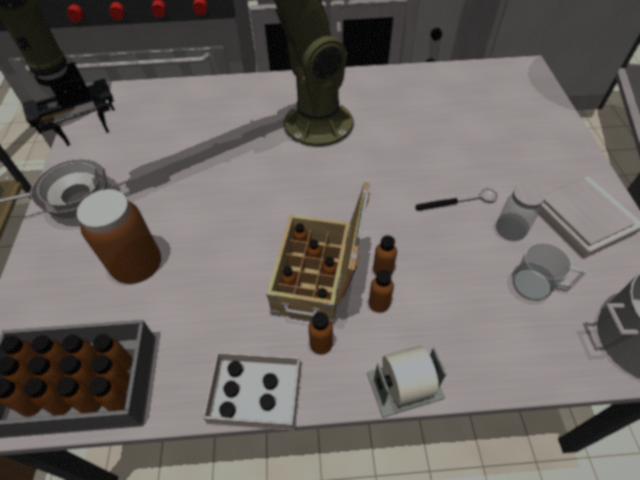

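View pics/top0.png

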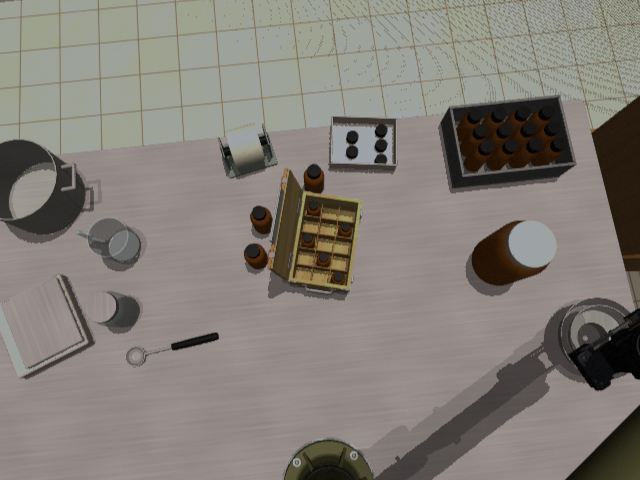

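The case sits in the top view at about (325,243), with the lid at its left leaning back and standing bottles at (314,178), (261,219) and (256,256). I'll enlarge this area.

```bash
python3 - <<'E'
import cv2
a=cv2.imread("pics/top0.png")[150:310,230:390];b=cv2.imread("pics/scene0.png")[170:370,250:420]
cv2.imwrite("pics/ctop.png",cv2.resize(a,None,fx=3.75,fy=3.75,interpolation=cv2.INTER_CUBIC))
cv2.imwrite("pics/cscene.png",cv2.resize(b,None,fx=3,fy=3,interpolation=cv2.INTER_CUBIC))
E
```

```text
(no output)
```

View pics/ctop.png

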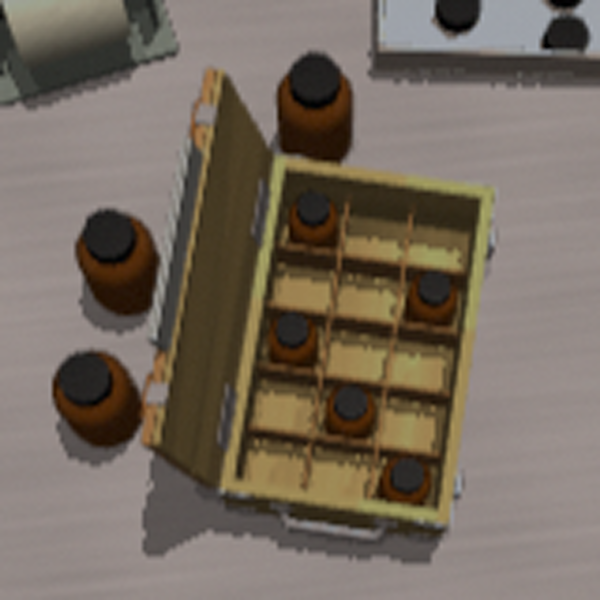

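View pics/cscene.png

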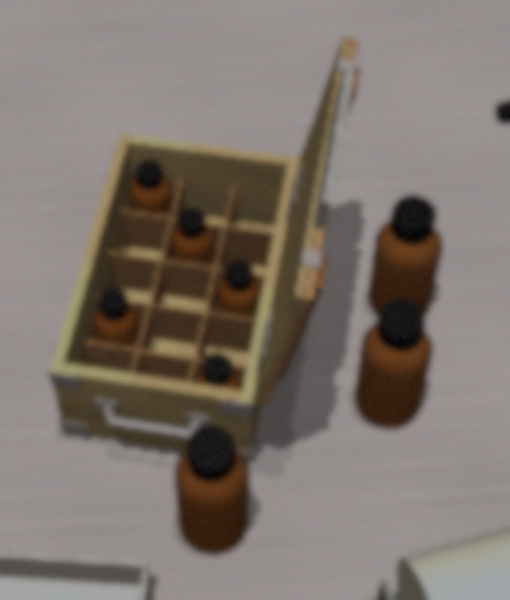

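The crop shows the rim corners at (275,160), (492,188), (445,522) and (222,490), the lid's front-edge corners at (213,70) and (152,443), and the caps at (108,235), (85,376) and (315,80).

```bash
cat > h.py <<'E'
import numpy as np
from scipy.optimize import least_squares
from scipy.spatial.transform import Rotation as R
C=np.load("top.npz"); S=np.load("scene.npz")
def px(D,P):
    P=np.atleast_2d(P); c=P@D["T"][:3,:3].T+D["T"][:3,3]; p=c@D["K"].T; return p[:,:2]/p[:,2:]
def plane(D,uv,z):
    T=D["T"]; d=T[:3,:3].T@np.linalg.inv(D["K"])@np.r_[uv,1]; o=-T[:3,:3].T@T[:3,3]; return o+d*(z-o[2])/d[2]
E
python3 - <<'E'
from h import *
t=lambda p:np.array(p)/3.75+[230,150]
s=lambda p:np.array(p)/3+[250,170]
cor=np.array([plane(C,t(p),.1) for p in [(275,160),(492,188),(445,522),(222,490)]])
print("corners top",cor[:,:2].round(3).tolist())
print("corners scene",[plane(S,s(p),.1)[:2].round(3).tolist() for p in [(250,403),(58,373),(124,138),(296,160)]],"order bf ff fn bn")
# fit: case pose + lid angle
loc=np.array([[.075,-.115],[-.075,-.115],[-.075,.115],[.075,.115]])
obsT=np.array([t(p) for p in [(275,160),(492,188),(445,522),(222,490)]]); obsS=np.array([s(p) for p in [(250,403),(58,373),(124,138),(296,160)]])
def M(p,L): # case->world
    c,n=np.cos(p[2]),np.sin(p[2]); return np.c_[p[0]+c*L[:,0]-n*L[:,1],p[1]+n*L[:,0]+c*L[:,1],L[:,2]]
for sg in (1,-1):
  l=loc*[1,-sg]
  f=lambda p:np.r_[(px(C,M(p,np.c_[l,np.full(4,.1)]))-obsT).ravel(),(px(S,M(p,np.c_[l,np.full(4,.1)]))-obsS).ravel()]
  r=least_squares(f,[*cor.mean(0)[:2],1.4]); print(sg,r.x.round(4),np.abs(r.fun).max().round(2),r.cost)
  if sg==-1 or r.cost<200: best=r.x
p=best
lo=np.array([t((213,70)),t((152,443))])
for th in np.arange(1.58,1.8,.03):
  out=np.array([.075+ -.150*np.cos(th)+.012*np.sin(th)*0, .1+.15*np.sin(th)])
  out=[.075-.150*np.cos(th)+.006*np.sin(th),.1+.15*np.sin(th)+.006*np.cos(th)]
  L=np.array([[out[0],y,out[1]] for y in (-.115,.115)])
  print(th.round(2),((px(C,M(p,L))-[230,150])*3.75).round(0).tolist())
for n,q,w in [("c1",(108,235),(413,217)),("c2",(85,376),(402,322)),("b",(315,80),(212,450))]:print(n,plane(C,t(q),.123)[:2].round(3),plane(S,s(w),.123)[:2].round(3))
for n,u,z in [("infusion",(532,244),.219),("infS",None,0)]:
  if u:print(n,plane(C,u,z)[:2].round(3))
E
```

```text
corners top [[0.721, -0.021], [0.685, -0.164], [0.464, -0.104], [0.502, 0.037]]
corners scene [[0.727, -0.021], [0.69, -0.158], [0.472, -0.101], [0.507, 0.038]] order bf ff fn bn
1 [ 0.5926 -0.0619  4.3765] 69.78 15058.567608253703
-1 [ 0.5954 -0.0616  1.3123] 2.51 12.515983977056402
1.58 [[251.0, 70.0], [190.0, 449.0]]
1.61 [[244.0, 69.0], [182.0, 448.0]]
1.64 [[237.0, 68.0], [174.0, 447.0]]
1.67 [[229.0, 67.0], [167.0, 446.0]]
1.7 [[222.0, 67.0], [159.0, 445.0]]
1.73 [[215.0, 66.0], [151.0, 444.0]]
1.76 [[207.0, 66.0], [144.0, 443.0]]
1.79 [[200.0, 65.0], [137.0, 442.0]]
c1 [0.674 0.094] [0.589 0.118]
c2 [0.582 0.117] [0.683 0.094]
b [ 0.766 -0.053] [ 0.774 -0.051]
infusion [ 0.505 -0.51 ]
```

```bash
cat >> h.py <<'E'
# tool pose relative to the lid plane: phi plane angle, b slant along hinge, r from hinge, y along hinge, off along outer normal
X0,Y0,YAW=0.5954,-0.0616,1.3123
A=R.from_euler('z',YAW).as_matrix()
def pose(phi,b,r,y,off,dz=0):
    d=np.array([np.cos(phi),0,-np.sin(phi)]); n=np.array([np.sin(phi),0,np.cos(phi)]); e=np.array([0,1.,0])
    z=np.cos(b)*d-np.sin(b)*e; M=np.c_[np.cross(n,z),n,z]
    p=np.array([.075,0,.1])-r*d+off*n+y*e
    return A@p+[X0,Y0,dz], A@M
def row(s,P,M,R0=None):
    T=R.from_rotvec(s["tool_rot"]).as_matrix()
    return (T.T@(P-s["position"])).round(3).tolist(), R.from_matrix(T.T@M).as_rotvec(degrees=True).round(1).tolist()
E
cat > go.py <<'E'
import sys; from h import *; from bench import ctrl
s=ctrl.get_state(); print("t",round(s["time"],2),"F",np.round(s["ft_force"],1),"q",np.round(s["joint_positions"],2))
a=R.from_rotvec(s["tool_rot"]).as_matrix(); H=A.T@(np.array(s["position"])-[X0,Y0,0]); print("case xyz",H.round(3),"grip",round(s["grip_width"],2))
for a in sys.argv[1:]:
    v=[float(c) for c in a.split(",")]; P,M=pose(v[0],np.radians(v[1]),*v[2:]); print(a,P.round(3),*row(s,P,M))
E
python3 go.py 0.4,30,0.26,0.02,0.006,0.25 0.4,30,0.26,0.02,0.006 1.2,30,0.26,0.02,0.006
```

```text
t 0.15 F [ 0.1  0.  -0.3] q [ 1.16  0.32 -0.07  1.45  0.02  1.37 -0.06]
case xyz [-0.595  0.18   0.222] grip 1.0
0.4,30,0.26,0.02,0.006,0.25 [ 0.535 -0.213  0.457] [0.398, -0.234, -0.235] [-55.4, 62.1, -102.7]
0.4,30,0.26,0.02,0.006 [ 0.535 -0.213  0.207] [0.398, -0.234, 0.015] [-55.4, 62.1, -102.7]
1.2,30,0.26,0.02,0.006 [ 0.573 -0.07   0.345] [0.492, -0.349, -0.122] [-44.2, 12.0, -129.4]
```

```bash
python3 -m handwheel '[{"z":-0.2},{"z":-0.2},{"z":-0.2},{"z":-0.2},{"x":0.4,"y":-0.235,"z":-0.235,"wx":-55.4,"wy":62.1,"wz":-102.7},{"x":0.4,"y":-0.235,"z":-0.235,"wx":-55.4,"wy":62.1,"wz":-102.7},{"x":0.4,"y":-0.235,"z":-0.235,"wx":-55.4,"wy":62.1,"wz":-102.7},{"x":0.4,"y":-0.235,"z":-0.235,"wx":-55.4,"wy":62.1,"wz":-102.7},{"x":0.4,"y":-0.235,"z":-0.235,"wx":-55.4,"wy":62.1,"wz":-102.7},{"x":0.4,"y":-0.235,"z":-0.235,"wx":-55.4,"wy":62.1,"wz":-102.7}]' 0.06; python3 go.py 0.4,30,0.26,0.02,0.006,0.25
```

```text
t 0.15 F [ 0.1  0.  -0.3] q [ 1.16  0.32 -0.07  1.45  0.02  1.37 -0.06]
case xyz [-0.595  0.18   0.222] grip 1.0
0.4,30,0.26,0.02,0.006,0.25 [ 0.535 -0.213  0.457] [0.398, -0.234, -0.235] [-55.4, 62.1, -102.7]invalid input at $[0]: expected keys x, y, z, wx, wy, wz
```

```bash
python3 -m handwheel '[{"x":0,"y":0,"z":-0.2,"wx":0,"wy":0,"wz":0},{"x":0,"y":0,"z":-0.2,"wx":0,"wy":0,"wz":0},{"x":0,"y":0,"z":-0.2,"wx":0,"wy":0,"wz":0},{"x":0,"y":0,"z":-0.2,"wx":0,"wy":0,"wz":0},{"x":0.4,"y":-0.235,"z":-0.235,"wx":-55.4,"wy":62.1,"wz":-102.7},{"x":0.4,"y":-0.235,"z":-0.235,"wx":-55.4,"wy":62.1,"wz":-102.7},{"x":0.4,"y":-0.235,"z":-0.235,"wx":-55.4,"wy":62.1,"wz":-102.7},{"x":0.4,"y":-0.235,"z":-0.235,"wx":-55.4,"wy":62.1,"wz":-102.7},{"x":0.4,"y":-0.235,"z":-0.235,"wx":-55.4,"wy":62.1,"wz":-102.7},{"x":0.4,"y":-0.235,"z":-0.235,"wx":-55.4,"wy":62.1,"wz":-102.7}]' 0.06; python3 go.py 0.4,30,0.26,0.02,0.006,0.25
```

```text
time: 0.98
position: [0.4126, -0.3869, 0.4264]
tool_rot: [2.483, 1.4, 0.592]
ft_force: [-0.1, -0.1, -0.2]
grip_width: 0.692
grip_force: 0.0
t 0.98 F [-0.1 -0.1 -0.2] q [ 1.15 -0.11 -0.18  1.6  -0.41  1.38  0.44]
case xyz [-0.361  0.094  0.426] grip 0.69
0.4,30,0.26,0.02,0.006,0.25 [ 0.535 -0.213  0.457] [0.212, 0.015, 0.028] [-37.2, 41.9, -68.9]
```

```bash
python3 -m handwheel '[{"x":0.21,"y":0.015,"z":0.03,"wx":-37.2,"wy":41.9,"wz":-68.9},{"x":0.21,"y":0.015,"z":0.03,"wx":-37.2,"wy":41.9,"wz":-68.9},{"x":0.21,"y":0.015,"z":0.03,"wx":-37.2,"wy":41.9,"wz":-68.9},{"x":0.21,"y":0.015,"z":0.03,"wx":-37.2,"wy":41.9,"wz":-68.9},{"x":0.21,"y":0.015,"z":0.03,"wx":-37.2,"wy":41.9,"wz":-68.9},{"x":0.21,"y":0.015,"z":0.03,"wx":-37.2,"wy":41.9,"wz":-68.9},{"x":0.21,"y":0.015,"z":0.03,"wx":-37.2,"wy":41.9,"wz":-68.9},{"x":0.21,"y":0.015,"z":0.03,"wx":-37.2,"wy":41.9,"wz":-68.9},{"x":0.21,"y":0.015,"z":0.03,"wx":-37.2,"wy":41.9,"wz":-68.9},{"x":0.21,"y":0.015,"z":0.03,"wx":-37.2,"wy":41.9,"wz":-68.9}]'; python3 go.py 0.4,30,0.26,0.02,0.006,0.25 0.4,30,0.26,0.02,0.006
```

```text
time: 1.82
position: [0.534, -0.2177, 0.4535]
tool_rot: [1.047, 2.041, 1.253]
ft_force: [0.0, -0.4, -0.7]
grip_width: 0.688
grip_force: 0.0
t 1.82 F [ 0.  -0.4 -0.7] q [ 0.96 -0.06 -0.01  1.83 -1.14  1.45  1.77]
case xyz [-0.167  0.019  0.453] grip 0.69
0.4,30,0.26,0.02,0.006,0.25 [ 0.535 -0.213  0.457] [0.003, 0.004, 0.001] [-7.2, 8.1, -13.4]
0.4,30,0.26,0.02,0.006 [ 0.535 -0.213  0.207] [0.012, -0.221, 0.11] [-7.2, 8.1, -13.4]
```

```bash
python3 -m handwheel '[{"x":0.012,"y":-0.22,"z":0.11,"wx":-7.2,"wy":8.1,"wz":-13.4},{"x":0.012,"y":-0.22,"z":0.11,"wx":-7.2,"wy":8.1,"wz":-13.4},{"x":0.012,"y":-0.22,"z":0.11,"wx":-7.2,"wy":8.1,"wz":-13.4},{"x":0.012,"y":-0.22,"z":0.11,"wx":-7.2,"wy":8.1,"wz":-13.4},{"x":0.012,"y":-0.22,"z":0.11,"wx":-7.2,"wy":8.1,"wz":-13.4},{"x":0.012,"y":-0.22,"z":0.11,"wx":-7.2,"wy":8.1,"wz":-13.4},{"x":0.012,"y":-0.22,"z":0.11,"wx":-7.2,"wy":8.1,"wz":-13.4}]'; python3 go.py 0.4,30,0.26,0.02,0.006 0.3,30,0.165,0.0,0.03 0.8,30,0.26,0.02,0.006 1.2,30,0.26,0.02,0.006
```

```text
time: 2.4
position: [0.532, -0.2104, 0.1995]
tool_rot: [0.676, 2.092, 1.351]
ft_force: [-1.0, 1.3, -0.5]
grip_width: 0.693
grip_force: 0.0
t 2.4 F [-1.   1.3 -0.5] q [ 0.97  0.36 -0.01  2.   -1.22  1.43  2.55]
case xyz [-0.16   0.023  0.2  ] grip 0.69
0.4,30,0.26,0.02,0.006 [ 0.535 -0.213  0.207] [-0.005, 0.006, -0.003] [-0.2, -0.2, -0.9]
0.3,30,0.165,0.0,0.03 [ 0.577 -0.133  0.177] [0.024, 0.013, 0.088] [-5.1, -0.1, 1.9]
0.8,30,0.26,0.02,0.006 [ 0.55  -0.155  0.291] [0.008, 0.107, 0.017] [19.7, -0.3, -12.4]
1.2,30,0.26,0.02,0.006 [ 0.573 -0.07   0.345] [0.039, 0.19, 0.069] [39.6, -0.5, -23.8]
```

```bash
sed -i 's/M=np.c_\[np.cross(n,z),n,z\]/M=np.c_[-np.cross(n,z),-n,z]/' h.py; python3 -m handwheel '[{"x":0,"y":0,"z":0,"wx":0,"wy":0,"wz":-120},{"x":0,"y":0,"z":0,"wx":0,"wy":0,"wz":-120},{"x":0,"y":0,"z":0,"wx":0,"wy":0,"wz":-120},{"x":0,"y":0,"z":0,"wx":0,"wy":0,"wz":-120},{"x":0,"y":0,"z":0,"wx":0,"wy":0,"wz":-120},{"x":0,"y":0,"z":0,"wx":0,"wy":0,"wz":-120},{"x":0,"y":0,"z":0,"wx":0,"wy":0,"wz":-120},{"x":0,"y":0,"z":0,"wx":0,"wy":0,"wz":-120},{"x":0,"y":0,"z":0,"wx":0,"wy":0,"wz":-120},{"x":0,"y":0,"z":0,"wx":0,"wy":0,"wz":-120}]'; python3 go.py  0.3,30,0.22,0.0,0.03
```

```text
time: 3.23
position: [0.5427, -0.2273, 0.1999]
tool_rot: [-0.21, 2.05, 0.896]
ft_force: [0.8, 0.1, 0.1]
grip_width: 0.695
grip_force: 0.0
t 3.23 F [0.8 0.1 0.1] q [ 1.97  0.99 -1.38  1.88 -0.28  0.97  2.69]
case xyz [-0.174  0.009  0.2  ] grip 0.7
0.3,30,0.22,0.0,0.03 [ 0.563 -0.184  0.194] [-0.0, 0.019, 0.044] [6.1, -6.2, -132.0]
```

```bash
python3 -m handwheel '[{"x":0,"y":0,"z":0,"wx":0,"wy":0,"wz":120},{"x":0,"y":0,"z":0,"wx":0,"wy":0,"wz":120},{"x":0,"y":0,"z":0,"wx":0,"wy":0,"wz":120},{"x":0,"y":0,"z":0,"wx":0,"wy":0,"wz":120},{"x":0,"y":0,"z":0,"wx":0,"wy":0,"wz":120},{"x":0,"y":0,"z":0,"wx":0,"wy":0,"wz":120},{"x":0,"y":0,"z":0,"wx":0,"wy":0,"wz":120},{"x":0,"y":0,"z":0,"wx":0,"wy":0,"wz":120},{"x":0,"y":0,"z":0,"wx":0,"wy":0,"wz":120},{"x":0,"y":0,"z":0,"wx":0,"wy":0,"wz":120}]'; python3 go.py  0.3,30,0.22,0.0,0.03
```

```text
time: 4.07
position: [0.5457, -0.2241, 0.2019]
tool_rot: [1.197, 2.073, 1.577]
ft_force: [0.2, 0.2, 0.3]
grip_width: 0.69
grip_force: 0.0
t 4.07 F [0.2 0.2 0.3] q [ 1.85  0.73 -1.14  1.88 -0.63  1.06  1.69]
case xyz [-0.17   0.006  0.202] grip 0.69
0.3,30,0.22,0.0,0.03 [ 0.563 -0.184  0.194] [0.017, 0.003, 0.041] [-1.8, 9.6, 155.7]
```

```bash
python3 -m handwheel '[{"x":0,"y":0,"z":0,"wx":0,"wy":0,"wz":120},{"x":0,"y":0,"z":0,"wx":0,"wy":0,"wz":120},{"x":0,"y":0,"z":0,"wx":0,"wy":0,"wz":120},{"x":0,"y":0,"z":0,"wx":0,"wy":0,"wz":120},{"x":0,"y":0,"z":0,"wx":0,"wy":0,"wz":120},{"x":0,"y":0,"z":0,"wx":0,"wy":0,"wz":120},{"x":0,"y":0,"z":0,"wx":0,"wy":0,"wz":120},{"x":0,"y":0,"z":0,"wx":0,"wy":0,"wz":120},{"x":0,"y":0,"z":0,"wx":0,"wy":0,"wz":120},{"x":0,"y":0,"z":0,"wx":0,"wy":0,"wz":120}]'; python3 go.py  0.3,30,0.22,0.0,0.03
```

```text
time: 4.9
position: [0.5459, -0.2238, 0.2023]
tool_rot: [-2.1, -0.945, -1.454]
ft_force: [-0.1, 0.2, -0.7]
grip_width: 0.692
grip_force: 0.0
t 4.9 F [-0.1  0.2 -0.7] q [ 1.69  0.58 -0.9   1.88 -0.83  1.17  0.58]
case xyz [-0.17   0.006  0.202] grip 0.69
0.3,30,0.22,0.0,0.03 [ 0.563 -0.184  0.194] [0.008, -0.015, 0.041] [3.2, 7.0, 84.2]
```

Elbow is recentring (j3 drifting back). I'll finish the half turn straight into the low stand-off pose.

```bash
python3 -m handwheel '[{"x":0.008,"y":-0.015,"z":0.04,"wx":3.2,"wy":7,"wz":84},{"x":0.008,"y":-0.015,"z":0.04,"wx":3.2,"wy":7,"wz":84},{"x":0.008,"y":-0.015,"z":0.04,"wx":3.2,"wy":7,"wz":84},{"x":0.008,"y":-0.015,"z":0.04,"wx":3.2,"wy":7,"wz":84},{"x":0.008,"y":-0.015,"z":0.04,"wx":3.2,"wy":7,"wz":84},{"x":0.008,"y":-0.015,"z":0.04,"wx":3.2,"wy":7,"wz":84},{"x":0.008,"y":-0.015,"z":0.04,"wx":3.2,"wy":7,"wz":84},{"x":0.008,"y":-0.015,"z":0.04,"wx":3.2,"wy":7,"wz":84},{"x":0.008,"y":-0.015,"z":0.04,"wx":3.2,"wy":7,"wz":84},{"x":0.008,"y":-0.015,"z":0.04,"wx":3.2,"wy":7,"wz":84}]'; python3 go.py  0.3,30,0.22,0.0,0.03 0.3,30,0.23,0.0,-0.01
```

```text
time: 5.73
position: [0.5627, -0.1846, 0.1945]
tool_rot: [-1.879, 0.392, -0.801]
ft_force: [0.0, -1.0, -0.3]
grip_width: 0.692
grip_force: 0.0
t 5.73 F [ 0.  -1.  -0.3] q [ 1.55  0.56 -0.76  1.96 -1.04  1.18 -0.49]
case xyz [-0.127  0.     0.194] grip 0.69
0.3,30,0.22,0.0,0.03 [ 0.563 -0.184  0.194] [-0.001, 0.0, 0.001] [0.4, 1.0, 12.9]
0.3,30,0.23,0.0,-0.01 [ 0.558 -0.204  0.158] [-0.005, 0.041, -0.007] [0.4, 1.0, 12.9]
```

```bash
python3 -m handwheel '[{"x":-0.005,"y":0.065,"z":-0.005,"wx":0.4,"wy":1,"wz":12.9},{"x":-0.005,"y":0.065,"z":-0.005,"wx":0.4,"wy":1,"wz":12.9},{"x":-0.005,"y":0.065,"z":-0.005,"wx":0.4,"wy":1,"wz":12.9},{"x":-0.005,"y":0.065,"z":-0.005,"wx":0.4,"wy":1,"wz":12.9}]'; python3 go.py  0.3,30,0.23,0.0,-0.035 0.8,30,0.26,0,0.006  1.3,30,0.26,0,0.006 1.73,30,0.26,0,0.006
```

```text
time: 6.07
position: [0.5611, -0.2131, 0.1355]
tool_rot: [-1.786, 0.592, -0.67]
ft_force: [-0.0, 1.0, 1.5]
grip_width: 0.69
grip_force: 0.0
t 6.07 F [-0.   1.   1.5] q [ 1.51  0.69 -0.67  1.93 -1.01  1.16 -0.61]
case xyz [-0.155 -0.006  0.135] grip 0.69
0.3,30,0.23,0.0,-0.035 [ 0.556 -0.212  0.135] [-0.005, 0.001, -0.002] [-0.1, 0.1, 0.4]
0.8,30,0.26,0,0.006 [ 0.569 -0.16   0.291] [-0.006, -0.164, 0.002] [-24.9, -0.0, -13.9]
1.3,30,0.26,0,0.006 [ 0.598 -0.051  0.352] [-0.05, -0.256, 0.08] [-49.7, -0.1, -28.2]
1.73,30,0.26,0,0.006 [0.627 0.056 0.356] [-0.102, -0.293, 0.171] [-71.0, -0.2, -40.6]
```

```bash
python3 -m handwheel '[{"x":-0.006,"y":-0.164,"z":0,"wx":-24.9,"wy":0,"wz":-13.9},{"x":-0.006,"y":-0.164,"z":0,"wx":-24.9,"wy":0,"wz":-13.9},{"x":-0.006,"y":-0.164,"z":0,"wx":-24.9,"wy":0,"wz":-13.9},{"x":-0.006,"y":-0.164,"z":0,"wx":-24.9,"wy":0,"wz":-13.9},{"x":-0.05,"y":-0.256,"z":0.08,"wx":-49.7,"wy":0,"wz":-28.2},{"x":-0.05,"y":-0.256,"z":0.08,"wx":-49.7,"wy":0,"wz":-28.2},{"x":-0.05,"y":-0.256,"z":0.08,"wx":-49.7,"wy":0,"wz":-28.2},{"x":-0.05,"y":-0.256,"z":0.08,"wx":-49.7,"wy":0,"wz":-28.2},{"x":-0.05,"y":-0.256,"z":0.08,"wx":-49.7,"wy":0,"wz":-28.2},{"x":-0.05,"y":-0.256,"z":0.08,"wx":-49.7,"wy":0,"wz":-28.2}]'; python3 go.py  1.3,30,0.26,0.0,0.006 1.73,30,0.26,0,0.006
```

```text
time: 6.9
position: [0.6011, -0.0366, 0.3548]
tool_rot: [-2.805, 0.435, -0.807]
ft_force: [1.2, 2.6, 1.4]
grip_width: 0.691
grip_force: 0.0
t 6.9 F [1.2 2.6 1.4] q [ 1.12 -0.3  -0.8   1.86 -0.56  1.01 -1.41]
case xyz [0.026 0.001 0.355] grip 0.69
1.3,30,0.26,0.0,0.006 [ 0.598 -0.051  0.352] [0.001, 0.015, -0.001] [-0.2, 0.0, 1.3]
1.73,30,0.26,0,0.006 [0.627 0.056 0.356] [-0.01, -0.093, 0.022] [-21.5, -0.2, -11.0]
```

```bash
python3 -m handwheel '[{"x":-0.01,"y":-0.093,"z":0.022,"wx":-21.5,"wy":-0.2,"wz":-11},{"x":-0.01,"y":-0.093,"z":0.022,"wx":-21.5,"wy":-0.2,"wz":-11},{"x":-0.01,"y":-0.093,"z":0.022,"wx":-21.5,"wy":-0.2,"wz":-11},{"x":-0.01,"y":-0.093,"z":0.022,"wx":-21.5,"wy":-0.2,"wz":-11},{"x":-0.01,"y":-0.093,"z":0.022,"wx":-21.5,"wy":-0.2,"wz":-11}]'; python3 go.py  1.73,30,0.26,0.0,0.006 1.73,30,0.16,0,0.006; python3 - <<'E'
from bench import ctrl; import cv2,numpy as np
for n,c in(("top",(150,310,230,390)),("scene",(120,330,240,450))):
    im=ctrl.get_image(n)["image"][c[0]:c[1],c[2]:c[3],::-1]; cv2.imwrite(f"pics/{n}1.png",cv2.resize(im,(400,400),interpolation=cv2.INTER_CUBIC))
cv2.imwrite("pics/j1.png",np.hstack([cv2.imread("pics/top1.png"),cv2.imread("pics/scene1.png")]))
E
```

```text
time: 7.32
position: [0.6245, 0.0501, 0.3529]
tool_rot: [2.815, -0.323, 0.714]
ft_force: [0.0, 0.8, -1.9]
grip_width: 0.686
grip_force: 0.0
t 7.32 F [ 0.   0.8 -1.9] q [ 1.17 -0.15 -1.38  1.69  0.24  1.1  -2.1 ]
case xyz [0.115 0.    0.353] grip 0.69
1.73,30,0.26,0.0,0.006 [0.627 0.056 0.356] [0.002, -0.006, -0.003] [0.2, 0.4, -0.6]
1.73,30,0.16,0,0.006 [0.623 0.041 0.257] [-0.047, -0.006, 0.084] [0.2, 0.4, -0.6]
```

View pics/j1.png

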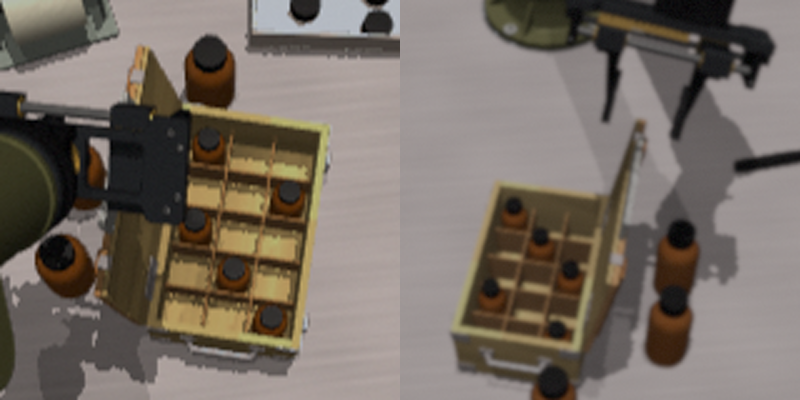

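The hand stands above the lid, with the fingers at (607,120) and (678,137) in the right crop, on either side of the lid edge at (640,122). The bottles are undisturbed, so I'll lower to straddle the pull.

```bash
python3 -m handwheel '[{"x":-0.012,"y":-0.002,"z":0.02,"wx":0,"wy":0,"wz":0},{"x":-0.024,"y":-0.003,"z":0.04,"wx":0,"wy":0,"wz":0},{"x":-0.035,"y":-0.004,"z":0.06,"wx":0,"wy":0,"wz":0},{"x":-0.046,"y":-0.005,"z":0.08,"wx":0,"wy":0,"wz":0},{"x":-0.046,"y":-0.005,"z":0.08,"wx":0,"wy":0,"wz":0},{"x":-0.046,"y":-0.005,"z":0.08,"wx":0,"wy":0,"wz":0}]'; python3 go.py  1.73,30,0.162,0.0,0.006 1.6,30,.162,0,.006 1.45,30,.162,0,.006 1.3,30,.162,0,.006 1.15,30,.162,0,.006; python3 - <<'E'
from bench import ctrl; import cv2,numpy as np
for n,c in(("top",(150,310,230,390)),("scene",(120,330,240,450))):
    im=ctrl.get_image(n)["image"][c[0]:c[1],c[2]:c[3],::-1]; cv2.imwrite(f"pics/{n}2.png",cv2.resize(im,(400,400),interpolation=cv2.INTER_CUBIC))
cv2.imwrite("pics/j2.png",np.hstack([cv2.imread("pics/top2.png"),cv2.imread("pics/scene2.png")]))
E
```

```text
time: 7.92
position: [0.6213, 0.0324, 0.2591]
tool_rot: [2.818, -0.341, 0.708]
ft_force: [-0.5, -0.1, 0.3]
grip_width: 0.691
grip_force: 0.0
t 7.92 F [-0.5 -0.1  0.3] q [ 1.07  0.   -1.37  1.85  0.48  0.97 -2.32]
case xyz [ 0.097 -0.001  0.259] grip 0.69
1.73,30,0.162,0.0,0.006 [0.623 0.041 0.259] [-0.0, -0.009, -0.002] [0.2, 0.8, -1.3]
1.6,30,.162,0,.006 [0.617 0.021 0.262] [-0.0, 0.012, -0.001] [6.7, 0.7, 2.3]
1.45,30,.162,0,.006 [ 0.611 -0.002  0.262] [-0.002, 0.036, 0.002] [14.1, 0.6, 6.6]
1.3,30,.162,0,.006 [ 0.605 -0.025  0.258] [-0.005, 0.059, 0.009] [21.6, 0.5, 10.9]
1.15,30,.162,0,.006 [ 0.599 -0.048  0.25 ] [-0.01, 0.081, 0.019] [29.1, 0.4, 15.1]
```

View pics/j2.png

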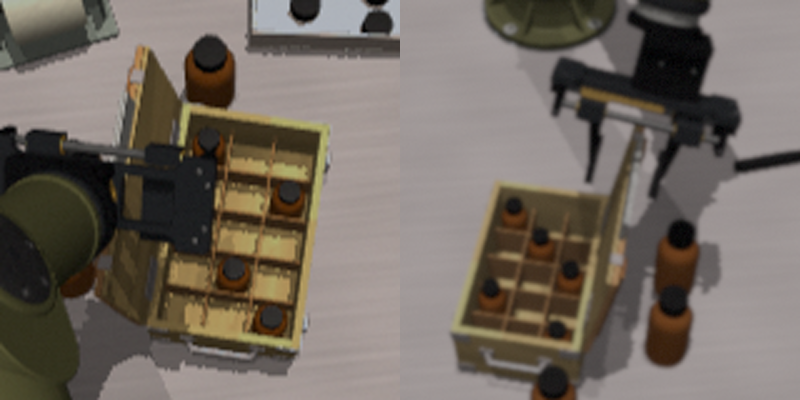

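```bash
python3 -m handwheel '[{"x":0,"y":0.006,"z":0,"wx":3.5,"wy":0.4,"wz":1},{"x":0,"y":0.012,"z":0,"wx":6.7,"wy":0.7,"wz":2.3},{"x":0,"y":0.02,"z":0,"wx":9,"wy":0.7,"wz":3.6},{"x":-0.001,"y":0.028,"z":0.001,"wx":11.5,"wy":0.6,"wz":5},{"x":-0.002,"y":0.036,"z":0.002,"wx":14.1,"wy":0.6,"wz":6.6},{"x":-0.003,"y":0.043,"z":0.004,"wx":16.5,"wy":0.6,"wz":8},{"x":-0.004,"y":0.051,"z":0.006,"wx":19,"wy":0.5,"wz":9.5},{"x":-0.005,"y":0.059,"z":0.009,"wx":21.6,"wy":0.5,"wz":10.9}]'; python3 go.py  1.3,30,0.162,0.0,0.006 1.2,30,.162,0,.006 1.1,30,.162,0,.006 1,30,.162,0,.006 ; python3 - <<'E'
from bench import ctrl; import cv2,numpy as np
for n,c in(("top",(150,310,230,390)),("scene",(120,330,240,450))):
    im=ctrl.get_image(n)["image"][c[0]:c[1],c[2]:c[3],::-1]; cv2.imwrite(f"pics/{n}3.png",cv2.resize(im,(400,400),interpolation=cv2.INTER_CUBIC))
cv2.imwrite("pics/j3.png",np.hstack([cv2.imread("pics/top3.png"),cv2.imread("pics/scene3.png")]))
E
```

```text
time: 8.68
position: [0.6082, -0.0237, 0.2636]
tool_rot: [-2.792, 0.463, -0.82]
ft_force: [-0.6, 0.9, 0.4]
grip_width: 0.691
grip_force: 0.6
t 8.68 F [-0.6  0.9  0.4] q [ 0.88 -0.21 -0.7   2.01 -0.47  0.77 -1.49]
case xyz [ 0.04  -0.003  0.264] grip 0.69
1.3,30,0.162,0.0,0.006 [ 0.605 -0.025  0.258] [-0.005, 0.004, 0.003] [-0.3, -0.6, 0.2]
1.2,30,.162,0,.006 [ 0.601 -0.04   0.253] [-0.005, 0.02, 0.003] [4.6, -0.6, 3.1]
1.1,30,.162,0,.006 [ 0.597 -0.055  0.247] [-0.006, 0.036, 0.005] [9.6, -0.6, 5.9]
1,30,.162,0,.006 [ 0.593 -0.069  0.24 ] [-0.008, 0.052, 0.007] [14.5, -0.6, 8.8]
```

View pics/j3.png

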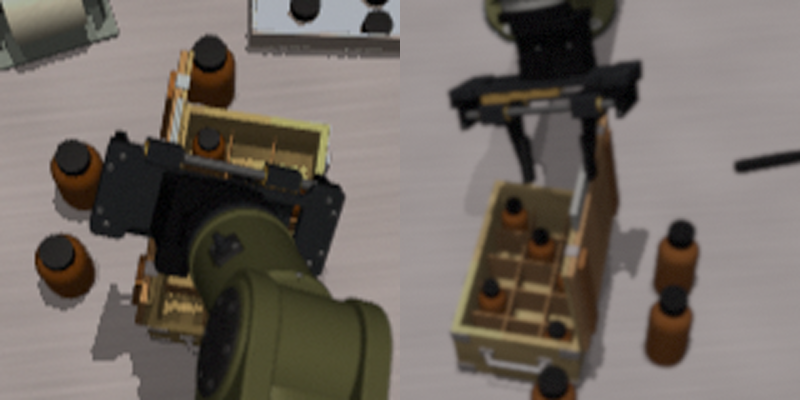

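The lid now stands about upright, pushed by the rear finger. I'll carry on past the tipping point and hold to catch it.

```bash
python3 -m handwheel '[{"x":-0.003,"y":0.01,"z":0.003,"wx":2,"wy":-0.4,"wz":1.5},{"x":-0.005,"y":0.02,"z":0.003,"wx":4.6,"wy":-0.6,"wz":3.1},{"x":-0.005,"y":0.028,"z":0.004,"wx":7,"wy":-0.6,"wz":4.5},{"x":-0.006,"y":0.036,"z":0.005,"wx":9.6,"wy":-0.6,"wz":5.9},{"x":-0.007,"y":0.044,"z":0.006,"wx":12,"wy":-0.6,"wz":7.3},{"x":-0.008,"y":0.052,"z":0.007,"wx":14.5,"wy":-0.6,"wz":8.8},{"x":-0.008,"y":0.052,"z":0.007,"wx":14.5,"wy":-0.6,"wz":8.8},{"x":-0.008,"y":0.052,"z":0.007,"wx":14.5,"wy":-0.6,"wz":8.8},{"x":-0.008,"y":0.052,"z":0.007,"wx":14.5,"wy":-0.6,"wz":8.8},{"x":-0.008,"y":0.052,"z":0.007,"wx":14.5,"wy":-0.6,"wz":8.8}]'; python3 go.py  1,30,0.162,0.0,0.006 .9,30,.162,0,.006 .8,30,.162,0,.006 ; python3 - <<'E'
from bench import ctrl; import cv2,numpy as np
for n,c in(("top",(150,310,230,390)),("scene",(120,330,240,450))):
    im=ctrl.get_image(n)["image"][c[0]:c[1],c[2]:c[3],::-1]; cv2.imwrite(f"pics/{n}4.png",cv2.resize(im,(400,400),interpolation=cv2.INTER_CUBIC))
cv2.imwrite("pics/j4.png",np.hstack([cv2.imread("pics/top4.png"),cv2.imread("pics/scene4.png")]))
E
```

```text
time: 9.62
position: [0.592, -0.0676, 0.2369]
tool_rot: [-2.5, 0.525, -0.764]
ft_force: [1.0, -0.4, 0.8]
grip_width: 0.69
grip_force: 0.0
t 9.62 F [ 1.  -0.4  0.8] q [ 0.89 -0.11 -0.45  2.09 -0.88  0.85 -1.06]
case xyz [-0.007  0.002  0.237] grip 0.69
1,30,0.162,0.0,0.006 [ 0.593 -0.069  0.24 ] [0.003, -0.001, -0.001] [0.3, 0.3, 0.1]
.9,30,.162,0,.006 [ 0.59  -0.082  0.231] [0.003, 0.015, -0.001] [5.3, 0.3, 2.9]
.8,30,.162,0,.006 [ 0.587 -0.094  0.22 ] [0.002, 0.032, 0.0] [10.2, 0.3, 5.8]
```

View pics/j4.png

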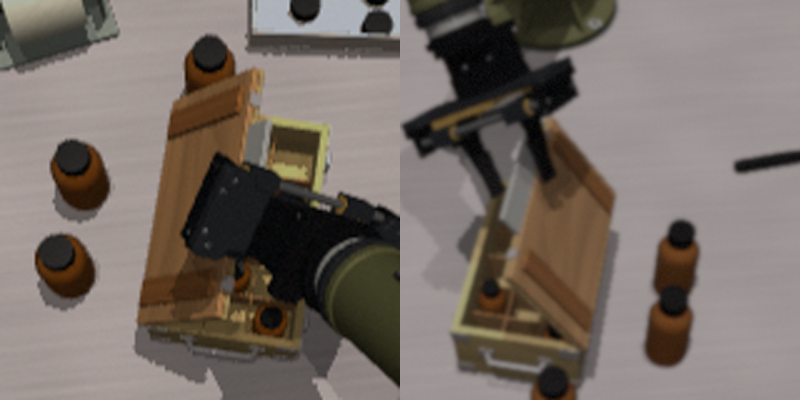

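The lid has gone over and sits between the fingers at about 0.9 rad. I'll hold so it settles on the front finger.

```bash
python3 -m handwheel '[{"x":0,"y":0,"z":0,"wx":0,"wy":0,"wz":0},{"x":0,"y":0,"z":0,"wx":0,"wy":0,"wz":0},{"x":0,"y":0,"z":0,"wx":0,"wy":0,"wz":0},{"x":0,"y":0,"z":0,"wx":0,"wy":0,"wz":0},{"x":0,"y":0,"z":0,"wx":0,"wy":0,"wz":0},{"x":0,"y":0,"z":0,"wx":0,"wy":0,"wz":0}]'; python3 go.py  1,30,0.162,0.0,0.006 .9,30,.162,0,.006 .8,30,.162,0,.006 .65,30,.162,0,.006 .5,30,.162,0,.006
```

```text
time: 10.22
position: [0.5911, -0.0694, 0.2353]
tool_rot: [-2.498, 0.53, -0.762]
ft_force: [0.2, -0.3, -1.4]
grip_width: 0.695
grip_force: 0.5
t 10.22 F [ 0.2 -0.3 -1.4] q [ 0.89 -0.11 -0.45  2.09 -0.88  0.85 -1.06]
case xyz [-0.009  0.002  0.235] grip 0.69
1,30,0.162,0.0,0.006 [ 0.593 -0.069  0.24 ] [0.003, -0.003, -0.002] [0.3, 0.3, -0.2]
.9,30,.162,0,.006 [ 0.59  -0.082  0.231] [0.003, 0.013, -0.001] [5.3, 0.3, 2.7]
.8,30,.162,0,.006 [ 0.587 -0.094  0.22 ] [0.002, 0.029, 0.0] [10.3, 0.3, 5.5]
.65,30,.162,0,.006 [ 0.583 -0.11   0.203] [-0.0, 0.053, 0.006] [17.7, 0.3, 9.8]
.5,30,.162,0,.006 [ 0.579 -0.124  0.183] [-0.005, 0.075, 0.014] [25.2, 0.2, 14.1]
```

The force of -1.4 N shows the lid resting on the finger. I'll lower it along the arc.

```bash
python3 -m handwheel '[{"x":0.002,"y":0.006,"z":-0.001,"wx":2.5,"wy":0.3,"wz":1.3},{"x":0.003,"y":0.013,"z":-0.001,"wx":5.3,"wy":0.3,"wz":2.7},{"x":0.003,"y":0.021,"z":0,"wx":7.8,"wy":0.3,"wz":4},{"x":0.002,"y":0.029,"z":0,"wx":10.3,"wy":0.3,"wz":5.5},{"x":0.001,"y":0.037,"z":0.002,"wx":12.8,"wy":0.3,"wz":7},{"x":0,"y":0.045,"z":0.004,"wx":15.2,"wy":0.3,"wz":8.4},{"x":0,"y":0.053,"z":0.006,"wx":17.7,"wy":0.3,"wz":9.8},{"x":-0.002,"y":0.06,"z":0.008,"wx":20.2,"wy":0.3,"wz":11.2},{"x":-0.003,"y":0.068,"z":0.011,"wx":22.7,"wy":0.3,"wz":12.6},{"x":-0.005,"y":0.075,"z":0.014,"wx":25.2,"wy":0.2,"wz":14.1}]'; python3 go.py  .5,30,0.162,0.0,0.006 .4,30,.163,0,.006 .3,30,.164,0,.006 .3,30,.166,0,-0.01 .3,30,.168,0,-.03
```

```text
time: 11.05
position: [0.5794, -0.1245, 0.1825]
tool_rot: [-1.983, 0.587, -0.7]
ft_force: [0.7, -1.0, -0.7]
grip_width: 0.689
grip_force: 0.3
t 11.05 F [ 0.7 -1.  -0.7] q [ 1.03  0.28 -0.3   2.1  -1.26  1.15 -0.6 ]
case xyz [-0.065 -0.001  0.182] grip 0.69
.5,30,0.162,0.0,0.006 [ 0.579 -0.124  0.183] [-0.001, -0.001, -0.0] [-0.1, -0.1, -0.1]
.4,30,.163,0,.006 [ 0.577 -0.132  0.169] [-0.0, 0.016, -0.001] [4.8, -0.1, 2.8]
.3,30,.164,0,.006 [ 0.575 -0.139  0.154] [-0.001, 0.032, -0.0] [9.8, -0.1, 5.7]
.3,30,.166,0,-0.01 [ 0.573 -0.145  0.14 ] [-0.001, 0.048, 0.001] [9.8, -0.1, 5.7]
.3,30,.168,0,-.03 [ 0.571 -0.153  0.121] [-0.002, 0.068, 0.003] [9.8, -0.1, 5.7]
```

```bash
python3 go.py .4,30,.16,0,.006 .3,30,.158,0,.006 .3,30,.156,0,-0.01 .3,30,.154,0,-.023
```

```text
t 11.05 F [ 0.7 -1.  -0.7] q [ 1.03  0.28 -0.3   2.1  -1.26  1.15 -0.6 ]
case xyz [-0.065 -0.001  0.182] grip 0.69
.4,30,.16,0,.006 [ 0.577 -0.129  0.168] [-0.002, 0.015, 0.002] [4.8, -0.1, 2.8]
.3,30,.158,0,.006 [ 0.576 -0.133  0.152] [-0.004, 0.031, 0.005] [9.8, -0.1, 5.7]
.3,30,.156,0,-0.01 [ 0.576 -0.136  0.137] [-0.006, 0.046, 0.009] [9.8, -0.1, 5.7]
.3,30,.154,0,-.023 [ 0.575 -0.138  0.124] [-0.008, 0.059, 0.013] [9.8, -0.1, 5.7]
```

```bash
python3 -m handwheel '[{"x":-0.001,"y":0.007,"z":0.001,"wx":2.4,"wy":0,"wz":1.4},{"x":-0.002,"y":0.014,"z":0.002,"wx":4.8,"wy":0,"wz":2.8},{"x":-0.003,"y":0.02,"z":0.003,"wx":6.5,"wy":0,"wz":3.8},{"x":-0.003,"y":0.026,"z":0.004,"wx":8.2,"wy":0,"wz":4.8},{"x":-0.004,"y":0.031,"z":0.005,"wx":9.8,"wy":0,"wz":5.7},{"x":-0.005,"y":0.035,"z":0.006,"wx":9.8,"wy":0,"wz":5.7},{"x":-0.005,"y":0.039,"z":0.007,"wx":9.8,"wy":0,"wz":5.7},{"x":-0.006,"y":0.042,"z":0.008,"wx":9.8,"wy":0,"wz":5.7},{"x":-0.006,"y":0.045,"z":0.009,"wx":9.8,"wy":0,"wz":5.7},{"x":-0.006,"y":0.048,"z":0.009,"wx":9.8,"wy":0,"wz":5.7}]';  python3 go.py .3,30,.156,0,-.012 .3,30,.154,0,-.023 .3,30,.154,0,-.035; python3 - <<'E'
from bench import ctrl; import cv2,numpy as np
for n,c in(("top",(150,310,230,390)),("scene",(120,330,240,450))):
    im=ctrl.get_image(n)["image"][c[0]:c[1],c[2]:c[3],::-1]; cv2.imwrite(f"pics/{n}5.png",cv2.resize(im,(400,400),interpolation=cv2.INTER_CUBIC))
cv2.imwrite("pics/j5.png",np.hstack([cv2.imread("pics/top5.png"),cv2.imread("pics/scene5.png")]))
E
```

```text
time: 11.88
position: [0.5752, -0.1355, 0.1357]
tool_rot: [-1.787, 0.598, -0.665]
ft_force: [0.2, 1.2, -1.9]
grip_width: 0.69
grip_force: 0.6
t 11.88 F [ 0.2  1.2 -1.9] q [ 1.08  0.51 -0.29  2.07 -1.32  1.26 -0.46]
case xyz [-0.077  0.001  0.136] grip 0.69
.3,30,.156,0,-.012 [ 0.576 -0.137  0.135] [0.001, 0.001, -0.0] [0.1, 0.1, 0.1]
.3,30,.154,0,-.023 [ 0.575 -0.138  0.124] [-0.0, 0.012, 0.002] [0.1, 0.1, 0.1]
.3,30,.154,0,-.035 [ 0.574 -0.141  0.112] [-0.0, 0.024, 0.002] [0.1, 0.1, 0.1]
```

View pics/j5.png

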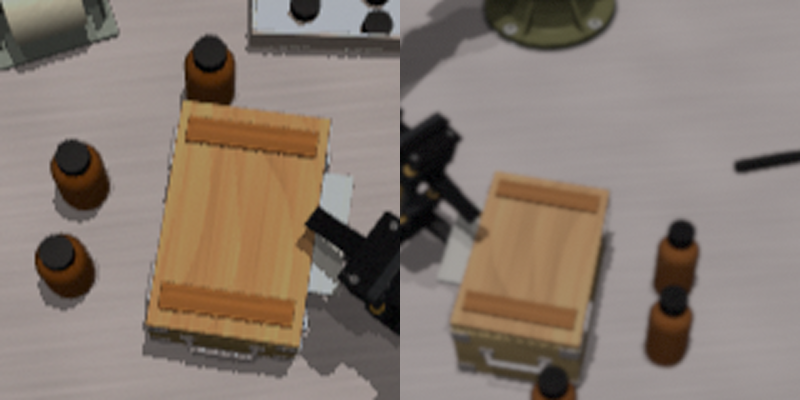

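The lid is nearly shut and the finger is under the pull at (330,230) in the left crop. I'll lower the last bit slowly.

```bash
python3 -m handwheel '[{"x":0,"y":0.002,"z":0,"wx":0,"wy":0,"wz":0},{"x":0,"y":0.004,"z":0,"wx":0,"wy":0,"wz":0},{"x":0,"y":0.006,"z":0,"wx":0,"wy":0,"wz":0},{"x":0,"y":0.008,"z":0,"wx":0,"wy":0,"wz":0},{"x":0,"y":0.01,"z":0,"wx":0,"wy":0,"wz":0},{"x":0,"y":0.012,"z":0,"wx":0,"wy":0,"wz":0},{"x":0,"y":0.014,"z":0,"wx":0,"wy":0,"wz":0},{"x":0,"y":0.017,"z":0,"wx":0,"wy":0,"wz":0},{"x":0,"y":0.02,"z":0,"wx":0,"wy":0,"wz":0},{"x":0,"y":0.02,"z":0,"wx":0,"wy":0,"wz":0}]'; python3 go.py .3,30,.3,0,-.03
```

```text
time: 12.82
position: [0.5734, -0.1421, 0.1158]
tool_rot: [-1.786, 0.601, -0.665]
ft_force: [0.8, 0.6, -0.5]
grip_width: 0.689
grip_force: 0.0
t 12.82 F [ 0.8  0.6 -0.5] q [ 1.08  0.56 -0.28  2.06 -1.31  1.25 -0.43]
case xyz [-0.083  0.001  0.116] grip 0.69
.3,30,.3,0,-.03 [ 0.539 -0.275  0.16 ] [0.073, -0.002, -0.124] [0.1, 0.0, -0.0]
```

```bash
python3 -m handwheel '[{"x":0,"y":0,"z":-0.015,"wx":0,"wy":0,"wz":0},{"x":0,"y":0,"z":-0.03,"wx":0,"wy":0,"wz":0},{"x":0,"y":0,"z":-0.05,"wx":0,"wy":0,"wz":0},{"x":0,"y":0,"z":-0.07,"wx":0,"wy":0,"wz":0},{"x":0,"y":0,"z":-0.09,"wx":0,"wy":0,"wz":0},{"x":0,"y":0,"z":-0.11,"wx":0,"wy":0,"wz":0},{"x":0,"y":0,"z":-0.13,"wx":0,"wy":0,"wz":0},{"x":0,"y":0,"z":-0.13,"wx":0,"wy":0,"wz":0},{"x":0,"y":0,"z":-0.13,"wx":0,"wy":0,"wz":0}]'; python3 go.py; python3 - <<'E'
from bench import ctrl; import cv2,numpy as np
for n,c in(("top",(150,310,230,390)),("scene",(120,330,240,450))):
    im=ctrl.get_image(n)["image"][c[0]:c[1],c[2]:c[3],::-1]; cv2.imwrite(f"pics/{n}6.png",cv2.resize(im,(400,400),interpolation=cv2.INTER_CUBIC))
cv2.imwrite("pics/j6.png",np.hstack([cv2.imread("pics/top6.png"),cv2.imread("pics/scene6.png")]))
E
```

```text
time: 13.57
position: [0.4822, -0.2319, 0.1502]
tool_rot: [-1.787, 0.603, -0.669]
ft_force: [-0.4, 0.2, -0.1]
grip_width: 0.691
grip_force: 0.0
t 13.57 F [-0.4  0.2 -0.1] q [ 1.23  0.51 -0.17  2.   -1.15  1.46 -0.48]
case xyz [-0.194  0.066  0.15 ] grip 0.69
```

View pics/j6.png

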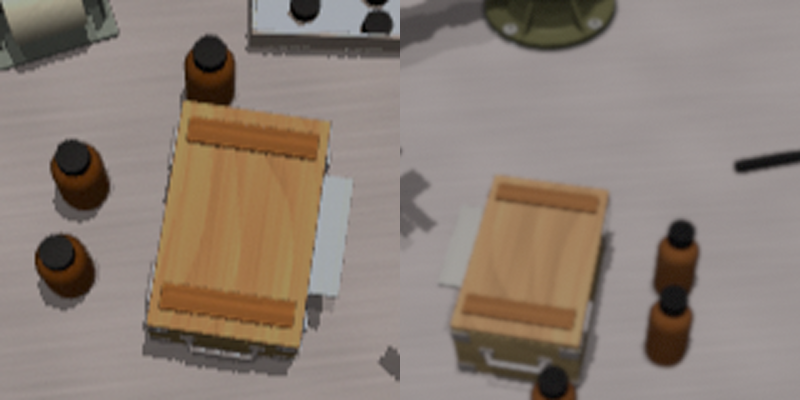

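The lid lies flat on the case, its pull at (332,235) is clear of the hand, and the bottles stand where they did. I'm handing in.

```bash
python3 -c "
from bench import ctrl; print(ctrl.close_job())"
```

```text
the job is handed in; nothing more can be done
None
```

The lid was tipped forward from behind, caught on the front finger at about 0.84 rad and lowered until it looked fully shut in the last pictures; the hand is clear, the bottles around the case stand where they did, and the job is handed in at about 13.7 s (no verdict was shown).

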